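# Wedge the heat shield shut on the glass bench

## Task

The sprung heat shield on the glassblowing bench will not stay shut. Pick up the wooden wedge by its red handle, set it on the dark slab with its thin end towards the shield, push the shield shut with it and keep driving the wedge under the shield's lower edge until it is firmly jammed and holds the shield shut after you let go. Drive it gently, by feel: too hard a push forces the shield up off its hinge pins; and leave the glassware around it where it stands.

Things in the scene. Friction and masses are not known exactly. Their poses are not given: they have to be found in the camera images.
- shield_frame: steel-framed glass heat shield (panel 222 wide, 130 tall, 10 thick) between two fixed steel posts (16 diameter, 170 tall, round feet 50). Origin: on the bench top below the middle of the shut panel; x points through the shut panel away from the robot, y along it to the hinge (axis at x 0, y +120). Panel: y +108 to -114. The post at y -120 stands behind the panel and stops it when shut
- shield_edge (a point): middle of the shut panel's lower edge, robot's side (frame x -5, y 0, 30 above the bench; fixed, does not move with the panel). The panel rides on sprung hinge pins: over 4 N upwards on its edge lifts it, 1 mm per further 6 N. Firmly jammed: the wedge bears on it with 6 to 10 N (over 5 N needed; over 14 N forces it off its pins)
- slab_spot (a point): point at bench level below the middle of the dark graphite slab, 110 on the robot's side of the shut panel; axes as the shield. The fixed slab is 340 long (x), 180 wide (y) and runs 60 past the shut panel. Its top is 9.5 to 16.5 above the bench, different each time and not measured: the gap under the panel is 13.5 to 20.5, to be found by feel
- shield_swing (a joint): swing of the shield about its upright hinge, rad: 0 shut against the stop post, positive when its free side swings towards the robot. A light spring holds it 0.24 to 0.40 open; pushing it shut takes about 1 N at the middle of the panel
- wedge_grip (a point): centre of the red handle of the loose wedge (half-way up). The handle is a block 60 long, 26 wide (grip across this), 44 tall, standing with the wedge's flat underside 22 below this point. Axes as the wedge: x along it to the thin end, z up. The wedge is wood, 0.16 kg, 36 wide and 180 long; its top slopes 1 in 5, from 8 thick at the thin end to 28 thick 100 from it, then stays 28 up to the handle
- wedge_tip (a point): middle of the wedge's thin end, at its flat underside: 150 ahead (wedge x) of the handle centre and 22 below it. Once the shield is shut, driving needs a level push of about 1.1 to 1.8 times the bearing force on the shield: about 10 N is right, and the wedge then stays by itself. Pushing a gripped wedge also presses it down: let the grip ride up, or take off 0.6 (the friction) times that downward force
- wedge: the whole wooden wedge; origin on its underside, right below the handle's centre, axes as at the handle
- beaker: small greenish glass beaker, 66 diameter, 85 tall, standing behind the shield; origin under its centre; leave it alone
- flask: small blue conical glass flask, 72 diameter, 95 tall, standing behind the shield; origin under its centre; leave it alone
- rod_jar: jar of glass rods on a round cork foot of 84 diameter, about 190 tall, standing on the other side of the slab from the wedge; origin under its centre; leave it alone

How it is judged:
By the outcome, as a careful person would: the job done as asked, in the order asked, and still so for the second after the job is handed in, with the robot touching nothing.
It also fails if it takes over 70 s, if anything falls off the work surface, if the arm or the gripper's body presses on something with over 40 N, if the wrist force passes 120 N, or if a joint passes its speed limit or range.

## Robot

A 6-joint arm with a two-finger parallel gripper is mounted at the origin on the work surface. World frame = base frame: x ahead of the robot, y to its left, z up, the work surface at z = 0. Lengths are in m, angles in rad, forces in N, time in s.
With the tool pointing down it reaches from about 0.375 to 0.975 m from the base axis. Payload 3.8 kg.
Tool frame: the origin (TCP) lies at the very end of the fingers, on their centre line; the grasp point (between the pads) lies 19 mm behind it; z points along the fingers, y is the line along which they close (so a half turn about z gives the same grasp; the last joint's range is limited). The gripper opens to 85 mm and grips with 20 to 120 N. Pads are 22 mm wide; open, the fingers measure 114 mm over their backs; the gripper's body (76 mm by 85 mm) begins 54 mm behind the grasp point. The pads swing forward as they close: fully open they stand 13 mm farther back than shut.
Start: joints at [-1.306, 0.264, 1.604, -0, 1.274, -0.037], TCP at [0.201, -0.644, 0.199] pointing down, gripper open.
Joint ranges: [-2.63, 2.63], [-0.94, 2.18], [0.31, 2.57], [-1.31, 4.45], [0, 2.66], [-2.55, 2.55]. Speed limits (rad/s): [2.57, 2.57, 3.14, 3.14, 3.14, 3.14].

## Interface

Orientations are given as a rotation vector (axis times angle).
In Python, from workcell import read_state, read_camera, calibration, finish_job gives the robot as it stands.
- The arm moves only by the tool step_arm, never from a script. Its argument "commands" is a list of rows, each an object of numbers: "fingers": the gripper's target within -1 to 1 (shut at 1, half-way at 0, fully open at -1); "dx", "dy", "dz": the shift along the tool's x, y, z in m; "roll": the turn about the tool's z in degrees. In form: [{"fingers": .., "dx": .., "dy": .., "dz": .., "roll": ..}, ...]. A call has 1 to 8 rows; each row is the pose to reach, as a shift and turn from the pose commanded when the call began, along the tool's axes at that moment; what a row does not reach only later rows make up. A row lasts 1/8 s, in which the tool goes at most 62.5 mm and 10.7 degrees, less where a joint would pass 70% of its speed; a pose out of reach is approached as far as the arm can. A call with a gripper value outside its range is refused whole. The fingers move at their own pace and stop on an object; "squeeze" is the grip in N (left out, the last holds). Time passes only in rows, so rows that repeat a pose let the fingers close. It gives the time, the measured TCP pose, the force, the opening and the grip force at its end, in the units of the state.
- read_state(): the state, without advancing time (a new reading comes with each control period).
- read_camera(name): name is "scene" or "top"; returns (picture, depth): 480x640x3 uint8, blue, green, red; 480x640 float32, m along the optical axis (not along the pixel's ray), 0 where there is no reading.
- calibration(name): a dict with "intrinsics" (3x3 intrinsics, pixels), "world_to_cam" (4x4, takes a point from world to camera coordinates). Camera axes: x right, y up, looking along -z (the intrinsics and any distortion apply to the point x, -y, -z); pixel columns grow to the right and rows downward; lengths in m; the calibration is good to about 2 mm. A picture is of the moment at which its call begins. calibration takes no time and is no camera call.
- finish_job(): hands the job in; it is judged then, once.
The state is a dict: "time": time; "q": joint angles; "joint_vel": joint speeds; "joint_torque": joint torques, N m; "tool_pos": TCP position; "tcp_rot": TCP orientation; "wrist_force": force on the tool from outside, world axes, zero at the start; "torque": the same for the moment, N m; "width": opening from 0.0 (shut) to 1.0 (fully open); "grip_force": force on a finger pad.
Only numpy, scipy, OpenCV 4.12 (cv2) and the standard library are available. Lean on these libraries where they do the work, as an engineer would, in place of code of your own. Each camera call takes 0.05 s, during which the arm holds its last target. There are 200 camera calls.

## Working session

There is one attempt and no reset: what is moved stays moved. The work goes in short steps, Python scripts to look and compute and a tool call to move; the robot and the scene stay as the last step left them, time stands still between calls to the robot, and variables do not carry over. Pictures are saved under pics/ and viewed, at most 10 in all, crops included, and the job is handed in when it is done.

Besides the shell and the picture viewer there is one more tool, called as name(argument=value, ...), one argument or row to a line, values as JSON. step_arm: Moves the arm, as the interface text tells. Its arguments: {"type":"object","properties":{"commands":{"type":"array","items":{"type":"object","properties":{"fingers":{"type":"number"},"dx":{"type":"number"},"dy":{"type":"number"},"dz":{"type":"number"},"roll":{"type":"number"}}}},"squeeze":{"type":"number"}},"required":["commands"]}

```bash
mkdir -p pics; cat > h.py <<'E'
import numpy as np, cv2
from workcell import *
def cloud(name):
    im,d=read_camera(name); c=calibration(name); K=np.array(c["intrinsics"]); T=np.linalg.inv(np.array(c["world_to_cam"]))
    v,u=np.mgrid[:480,:640]
    p=np.stack([(u-K[0,2])/K[0,0]*d,-(v-K[1,2])/K[1,1]*d,-d,np.ones_like(d)],-1)@T.T
    p=p[...,:3]; p[d==0]=np.nan
    return im,d,p
E
python3 - <<'E'
from h import *
for n in("scene","top"):
    im,d,p=cloud(n); cv2.imwrite(f"pics/{n}0.png",im); c=calibration(n); print(c)
    np.savez(f"{n}0.npz",im=im,d=d,p=p)
    hsv=cv2.cvtColor(im,cv2.COLOR_BGR2HSV)
    m=((hsv[...,0]<8)|(hsv[...,0]>172))&(hsv[...,1]>150)&(hsv[...,2]>80)
    print(m.sum(),np.nanmedian(p[m],0),np.argwhere(m).mean(0))
E
```

```text
{'intrinsics': array([[476.18947332,   0.        , 319.72303859],
       [  0.        , 476.18947332, 237.28762516],
       [  0.        ,   0.        ,   1.        ]]), 'world_to_cam': array([[-0.2412376 ,  0.97036352,  0.01410879,  0.17008459],
       [-0.82282339, -0.21222342,  0.52718392,  0.50397433],
       [ 0.51455426,  0.11556754,  0.84963407, -1.3023283 ],
       [ 0.        ,  0.        ,  0.        ,  1.        ]])}
271 [ 0.49241015 -0.32964097  0.04484484] [150.57564576 197.7896679 ]
{'intrinsics': array([[490.15566949,   0.        , 321.55433713],
       [  0.        , 490.15566949, 229.48572621],
       [  0.        ,   0.        ,   1.        ]]), 'world_to_cam': array([[ 9.81165800e-04, -9.99428937e-01, -3.37762702e-02,
         9.95205683e-03],
       [ 9.86770610e-01, -4.50817081e-03,  1.62059988e-01,
        -6.25016691e-01],
       [-1.62119711e-01, -3.34884384e-02,  9.86202679e-01,
        -9.47301030e-01],
       [ 0.00000000e+00,  0.00000000e+00,  0.00000000e+00,
         1.00000000e+00]])}
374 [ 0.4889727  -0.33239595  0.04367783] [296.88235294 493.59893048]
```

View pics/top0.png

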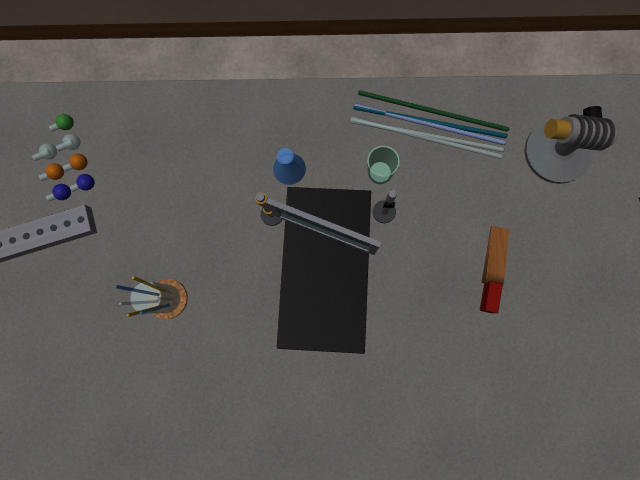

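View pics/scene0.png

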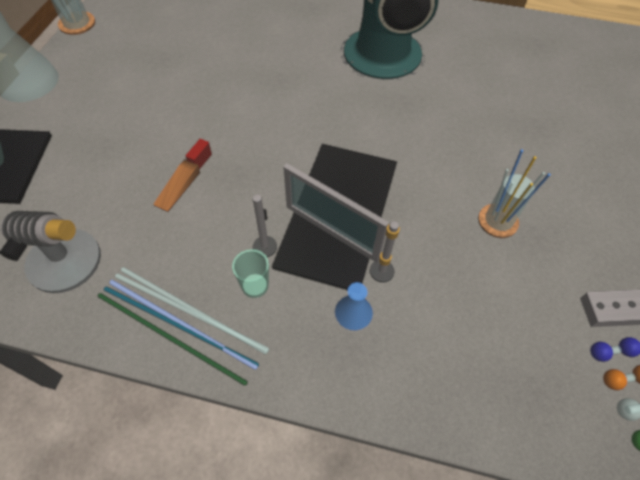

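The top view shows the slab with corners (288,188), (371,191), (365,353), (277,349). The hinge post is at (262,199) with its foot at (272,214), and the stop post foot is at (384,212). The wedge handle is at (491,297) and its thin end at (499,228), pointing away from the robot. The shield stands open, its free end at (378,247).

```bash
cat >> h.py <<'E'
def ray(name,uv,z):
    c=calibration(name); K=np.array(c["intrinsics"]); T=np.linalg.inv(np.array(c["world_to_cam"]))
    uv=np.atleast_2d(uv).astype(float)
    d=np.c_[(uv[:,0]-K[0,2])/K[0,0],-(uv[:,1]-K[1,2])/K[1,1],-np.ones(len(uv))]@T[:3,:3].T
    o=T[:3,3]; return o+d*((z-o[2])/d[:,2])[:,None]
def big(m):
    n,l,s,_=cv2.connectedComponentsWithStats(m.astype(np.uint8)); return l==1+s[1:,4].argmax()
def wedge_masks(im):
    h=cv2.cvtColor(im,cv2.COLOR_BGR2HSV).astype(int)
    red=big(((h[...,0]<5)|(h[...,0]>172))&(h[...,1]>150)&(h[...,2]>60))
    return red,h
E
python3 - <<'E'
from h import *
for n,box in(("top",(240,160,400,380)),("scene",(250,130,420,310))):
    f=np.load(f"{n}0.npz"); im,d,p=f["im"],f["d"],f["p"]
    red,h=wedge_masks(im)
    x0,y0,x1,y1=box
    m=np.zeros((480,640),bool); m[y0:y1,x0:x1]=(im[y0:y1,x0:x1].max(-1)<45)
    ys,xs=np.nonzero(m&(abs(p[...,2]-.012)<.012)); 
    print(n,"slab z",np.nanmedian(p[m][:,2]),len(xs))
    hull=cv2.convexHull(np.c_[xs,ys].astype(np.int32)); 
    w=ray(n,hull[:,0],.013)[:,:2]; print("slab rect",cv2.minAreaRect((w*1000).astype(np.float32)), cv2.boxPoints(cv2.minAreaRect((w*1000).astype(np.float32))).round(1).tolist())
    # bench near
    zz=p[350:450,280:360,2] if n=="top" else p[60:120,200:300,2]; print("bench z",np.nanmedian(zz),np.nanstd(zz))
    # red
    top=p[red]; top=top[top[:,2]>.038]; print("red top",len(top),top[:,2].mean(),cv2.minAreaRect((top[:,:2]*1000).astype(np.float32)))
    org=(h[...,0]>=5)&(h[...,0]<20)&(h[...,1]>100)&(np.hypot(p[...,0]-.55,p[...,1]+.35)<.18)
    o=big(org); q=p[o]; print("wood",len(q),cv2.minAreaRect((q[:,:2]*1000).astype(np.float32)),np.percentile(q[:,2],[5,50,95]))
    q=np.r_[q,p[red]];print("all",cv2.minAreaRect((q[:,:2]*1000).astype(np.float32)))
    # gray posts: points with z>0.06 near posts
    for c in((.70,.15),(.70,-.13)): pass
    t=(p[...,2]>.10)&(p[...,0]>.55)&(p[...,0]<.8)&(abs(p[...,1])<.2); q=p[t]; print("panel/post high",cv2.minAreaRect((q[:,:2]*1000).astype(np.float32)))
    q=q[q[:,2]>.163]; print("post tops",q[q[:,1]>0].mean(0),q[q[:,1]<0].mean(0),len(q))
    q=p[(p[...,2]>.148)&(p[...,2]<.163)&t]; print("panel top",len(q),cv2.minAreaRect((q[:,:2]*1000).astype(np.float32)))
E
```

```text
top slab z 0.014879657667824842 12608
slab rect ((550.6854248046875, -2.9406280517578125), (268.1899719238281, 339.43701171875), 86.8962173461914) [[374.0, -127.5999984741211], [712.9000244140625, -146.0], [727.4000244140625, 121.80000305175781], [388.5, 140.10000610351562]]
bench z 0.00017404557034672585 0.002490412248073089
red top 385 0.04357283606029599 ((489.7516784667969, -332.845703125), (26.191539764404297, 59.07387161254883), 77.50746154785156)
wood 1130 ((576.1502685546875, -355.5096435546875), (44.67296600341797, 123.3353042602539), 77.83439636230469) [0.00701127 0.01935244 0.02916267]
all ((548.2232666015625, -349.4891357421875), (44.67296600341797, 180.4724884033203), 77.83439636230469)
panel/post high ((665.755615234375, -3.964111328125), (244.35784912109375, 119.36658477783203), 66.0249252319336)
post tops [0.66103825 0.10363741 0.16829362] [ 0.65796005 -0.11039151  0.16859402] 159
panel top 817 ((662.6333618164062, 0.3697662353515625), (244.2590789794922, 96.21566772460938), 69.71443176269531)
scene slab z 0.01586422801126275 3984
slab rect ((554.00439453125, 2.152595
[... 270 characters left out ...]
33 0.04490482840287745 ((491.3075866699219, -332.54168701171875), (23.13446044921875, 57.92169189453125), 78.26046752929688)
wood 1006 ((572.0487060546875, -352.6543884277344), (39.40386962890625, 131.27186584472656), 77.37024688720703) [0.00882658 0.01935722 0.03020534]
all ((549.4051513671875, -347.58062744140625), (39.40386962890625, 177.6819305419922), 77.37024688720703)
panel/post high ((678.35791015625, -8.959884643554688), (245.80796813964844, 130.28880310058594), 68.61921691894531)
post tops [0.66014603 0.09568993 0.16799299] [ 0.64859552 -0.09669836  0.16783909] 226
panel top 1067 ((667.9789428710938, -4.8964385986328125), (245.80796813964844, 107.99673461914062), 68.61921691894531)
```

```bash
python3 - <<'E'
from h import *
im=np.load("top0.npz")["im"]
print("corners",ray("top",[(288,188),(371,191),(365,353),(277,349)],.0135)[:,:2].round(4).tolist())
print("post tops",ray("top",[(262,199),(392,194)],.17)[:,:2].round(4).tolist())
# slab edges by subpixel threshold: left/right per row below panel, near edge per column
g=cv2.cvtColor(im,cv2.COLOR_BGR2GRAY).astype(int)
L=[];R=[]
for r in range(265,345,4):
    xs=np.nonzero(g[r,260:390]<50)[0]+260; L.append((xs.min()-.5,r));R.append((xs.max()+.5,r))
B=[(c,(np.nonzero(g[300:380,c]<50)[0]+300).max()+.5) for c in range(285,360,4)]
F=[(c,(np.nonzero(g[170:215,c]<50)[0]+170).min()-.5) for c in range(300,368,4)]
for n,e,z in(("L",L,.013),("R",R,.013),("B",B,.013),("F",F,.013)):
    w=ray("top",e,z)[:,:2]; vx,vy,x,y=cv2.fitLine(w.astype(np.float32),cv2.DIST_HUBER,0,.001,.001).ravel(); print(n,np.degrees(np.arctan2(vy,vx)).round(2),x.round(4),y.round(4))
big_=cv2.resize(im[170:370,240:420],None,fx=4,fy=3,interpolation=cv2.INTER_CUBIC)[:600]; cv2.imwrite("pics/crop1.png",cv2.resize(im[180:265,245:415],None,fx=4.6,fy=4.6,interpolation=cv2.INTER_CUBIC))
print(read_state())
E
```

```text
corners [[0.7219, 0.0824], [0.714, -0.0954], [0.3774, -0.0782], [0.3846, 0.1008]]
post tops [[0.6621, 0.1132], [0.6698, -0.1223]]
L -3.08 0.4778 0.0978
R -2.81 0.4933 -0.0832
B 86.78 0.3823 0.0258
F 86.97 0.72 -0.0181
{'time': 0.1, 'q': array([-1.30590599e+00,  2.64676674e-01,  1.60527764e+00,  1.12003223e-05,
        1.27372203e+00, -3.68792490e-02]), 'joint_vel': array([-0.0004668 , -0.00158239, -0.00145208,  0.00056   , -0.00066456,
       -0.00187377]), 'joint_torque': array([ 7.86864694e-04, -5.16704071e+01, -3.68591094e+01, -1.86478178e-05,
        6.31936913e-03, -3.78424306e-05]), 'tool_pos': array([ 0.20043483, -0.6437648 ,  0.19776567]), 'tcp_rot': array([-3.10385226e+00, -4.71905541e-01,  3.55395579e-04]), 'wrist_force': array([-0.61463418, -0.6035689 , -0.12500975]), 'torque': array([ 0.02076452, -0.0197407 ,  0.0078508 ]), 'grip_force': 0.0, 'width': 1.000546249164917}
```

View pics/crop1.png

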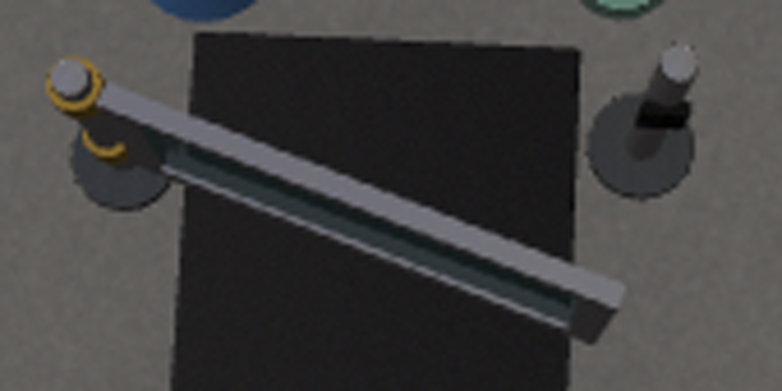

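The crop shows the hinge post top at (70,78), the stop post at (678,62), and the panel open about 19°. The measurements agree:
- **Frame:** origin (0.661, -0.002), yaw -3.0°.
- **Post check:** both posts match within 2-3 mm.
- **Wedge handle:** (0.4905, -0.3325), yaw about -12.3°.

I'm now moving above the handle.

step_arm(
  commands=[
    {"fingers": -1, "dx": 0.046, "dy": -0.026, "dz": 0, "roll": 8},
    {"fingers": -1, "dx": 0.092, "dy": -0.053, "dz": 0.01, "roll": 16},
    {"fingers": -1, "dx": 0.138, "dy": -0.079, "dz": 0.03, "roll": 24},
    {"fingers": -1, "dx": 0.185, "dy": -0.105, "dz": 0.05, "roll": 29.6},
    {"fingers": -1, "dx": 0.231, "dy": -0.132, "dz": 0.07, "roll": 29.6},
    {"fingers": -1, "dx": 0.277, "dy": -0.158, "dz": 0.09, "roll": 29.6},
    {"fingers": -1, "dx": 0.323, "dy": -0.184, "dz": 0.098, "roll": 29.6},
    {"fingers": -1, "dx": 0.369, "dy": -0.211, "dz": 0.098, "roll": 29.6},
  ],
  squeeze=40,
)

```text
time: 1.1
tool_pos: [0.4902, -0.3312, 0.0993]
tcp_rot: [-3.122, 0.337, 0.004]
wrist_force: [1.1, -0.2, -0.5]
width: 0.998
grip_force: 0.0
```

step_arm(
  commands=[
    {"fingers": -1, "dx": 0, "dy": 0, "dz": 0, "roll": 0},
    {"fingers": -1, "dx": 0, "dy": 0, "dz": 0, "roll": 0},
  ],
)

```text
time: 1.35
tool_pos: [0.4899, -0.3332, 0.1006]
tcp_rot: [3.124, -0.335, -0.001]
wrist_force: [-0.6, 0.9, 0.1]
width: 0.996
grip_force: 0.0
```

step_arm(
  commands=[
    {"fingers": -1, "dz": 0.04},
    {"fingers": -1, "dz": 0.075},
    {"fingers": -1, "dz": 0.091},
    {"fingers": -1, "dz": 0.091},
    {"fingers": 1, "dz": 0.091},
    {"fingers": 1, "dz": 0.091},
    {"fingers": 1, "dz": 0.091},
    {"fingers": 1, "dz": 0.091},
  ],
)

```text
invalid input
```

step_arm(
  commands=[
    {"fingers": 1},
    {"fingers": 1},
    {"fingers": 1},
    {"fingers": 1, "dz": -0.02},
    {"fingers": 1, "dz": -0.05},
    {"fingers": 1, "dz": -0.07},
    {"fingers": 1, "dz": -0.07},
  ],
)

```text
invalid input
```

```bash
python3 - <<'E'
from h import *
im,d,p=cloud("scene"); cv2.imwrite("pics/s1.png",cv2.resize(im[60:260,90:350],None,fx=3,fy=3))
print(read_state()["wrist_force"])
E
```

```text
[ 0.58670194 -0.92534343 -0.61535109]
```

View pics/s1.png

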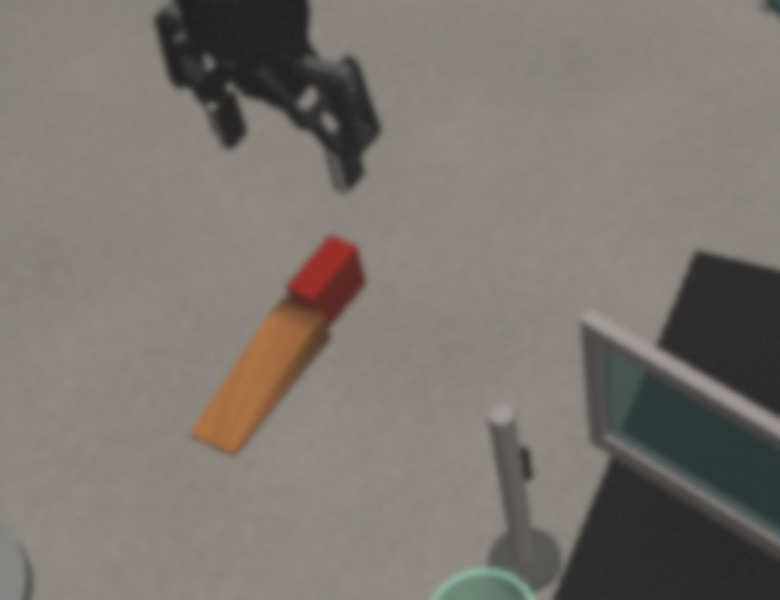

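Rows need all fields, so both calls were refused and nothing moved. The picture shows the open gripper above the handle (crop (335,275)) with the fingers across its width.

step_arm(
  commands=[
    {"fingers": -1, "dx": 0, "dy": 0, "dz": 0.04, "roll": 0},
    {"fingers": -1, "dx": 0, "dy": 0, "dz": 0.075, "roll": 0},
    {"fingers": -1, "dx": 0, "dy": 0, "dz": 0.091, "roll": 0},
    {"fingers": -1, "dx": 0, "dy": 0, "dz": 0.091, "roll": 0},
    {"fingers": 1, "dx": 0, "dy": 0, "dz": 0.091, "roll": 0},
    {"fingers": 1, "dx": 0, "dy": 0, "dz": 0.091, "roll": 0},
    {"fingers": 1, "dx": 0, "dy": 0, "dz": 0.091, "roll": 0},
    {"fingers": 1, "dx": 0, "dy": 0, "dz": 0.091, "roll": 0},
  ],
  squeeze=40,
)

```text
time: 2.4
tool_pos: [0.4907, -0.3344, 0.0119]
tcp_rot: [3.122, -0.335, 0.001]
wrist_force: [-17.0, -0.8, 45.6]
width: 0.229
grip_force: 22.6
```

step_arm(
  commands=[
    {"fingers": 1, "dx": 0, "dy": 0, "dz": 0, "roll": 0},
    {"fingers": 1, "dx": 0, "dy": 0, "dz": 0, "roll": 0},
    {"fingers": 1, "dx": 0, "dy": 0, "dz": 0, "roll": 0},
  ],
)

```text
time: 2.78
tool_pos: [0.4905, -0.3364, 0.0144]
tcp_rot: [3.119, -0.335, 0.002]
wrist_force: [-9.7, -2.9, 21.4]
width: 0.034
grip_force: 40.5
```

```bash
python3 - <<'E'
from h import *
im,d,p=cloud("scene"); a=cv2.resize(im[80:240,120:280],None,fx=3,fy=3)
im,d,p=cloud("top"); b=cv2.resize(im[210:330,440:540],(400,480))
cv2.imwrite("pics/s2.png",np.hstack([a,b])[:, :800])
E
```

```text
(no output)
```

View pics/s2.png

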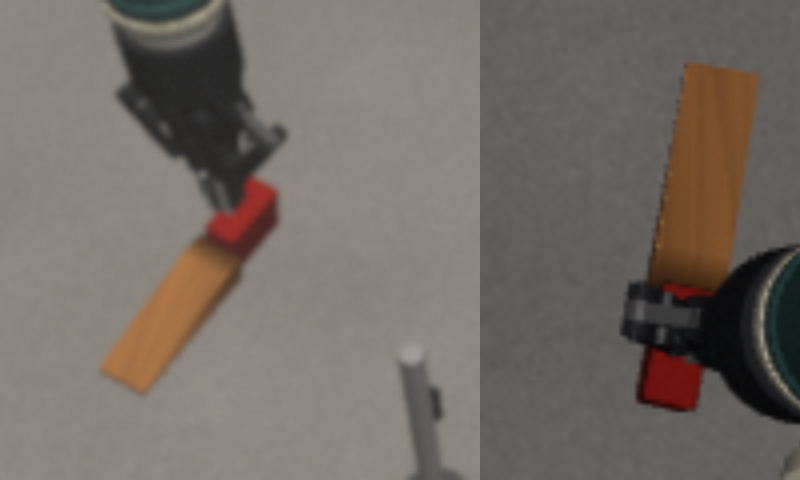

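```bash
cat >> h.py <<'E'
def proj(name,P):
    c=calibration(name); K=np.array(c["intrinsics"]); q=np.array(c["world_to_cam"])@np.r_[P,1]
    return K[0,0]*q[0]/-q[2]+K[0,2], K[1,1]*-q[1]/-q[2]+K[1,2]
E
python3 - <<'E'
from h import *
s=read_state(); P=s["tool_pos"]; print(P,s["wrist_force"],s["width"],s["grip_force"])
for n in("scene","top"):
    im,d,p=cloud(n); red,h=wedge_masks(im)
    ys,xs=np.nonzero(red); print(n,"tcp",proj(n,P),"tcp+45",proj(n,P+[0,0,.045]),"red bbox",xs.min(),xs.max(),ys.min(),ys.max())
    q=p[red]; print("red z pct",np.nanpercentile(q[:,2],[5,50,95]),"xy",np.nanmin(q[:,:2],0),np.nanmax(q[:,:2],0))
    t=q[q[:,2]>.038]; print(cv2.minAreaRect((t[:,:2]*1000).astype(np.float32)))
    b=(np.hypot(p[...,0]-P[0],p[...,1]-P[1])<.07)&(im.max(-1)<110)&(p[...,2]>.02)&(p[...,2]<.075)&(np.ptp(im.astype(int),axis=-1)<30)
    q=p[b]; print("finger pts",len(q),np.nanpercentile(q,[2,50,98],axis=0).round(3).tolist())
    cv2.imwrite(f"pics/z_{n}.png",im)
im=cv2.imread("pics/z_top.png"); a=cv2.resize(im[260:330,465:545],None,fx=5,fy=5,interpolation=cv2.INTER_CUBIC)
im=cv2.imread("pics/z_scene.png"); b=cv2.resize(im[110:180,160:240],None,fx=5,fy=5,interpolation=cv2.INTER_CUBIC)
cv2.imwrite("pics/s3.png",np.hstack([a,b]))
E
```

```text
[ 0.49053421 -0.33640046  0.01446496] [-9.69045317 -3.63064847 21.17556338] 0.030904488050512966 40.516186722088605
scene tcp (np.float64(198.30906011395376), np.float64(157.94442801169322)) tcp+45 (np.float64(194.12928760291237), np.float64(144.14236156846908)) red bbox 190 210 140 161
red z pct [0.04137628 0.04637054 0.04959206] xy [ 0.46327481 -0.34068005] [ 0.52220975 -0.30960902]
((492.5660400390625, -324.9796142578125), (23.890331268310547, 60.59069061279297), 78.73606872558594)
finger pts 84 [[0.466, -0.351, 0.03], [0.5, -0.331, 0.066], [0.505, -0.311, 0.075]]
top tcp (np.float64(491.0037530465529), np.float64(296.60461733101783)) tcp+45 (np.float64(498.0838006080619), np.float64(295.98190807061746)) red bbox 481 495 297 311
red z pct [0.04199136 0.04512227 0.04881717] xy [ 0.46157208 -0.33400293] [ 0.48893539 -0.30610993]
((473.8659362792969, -320.1224365234375), (26.309711456298828, 23.999568939208984), 73.51091003417969)
finger pts 18 [[0.46, -0.329, 0.021], [0.483, -0.324, 0.042], [0.525, -0.313, 0.068]]
```

View pics/s3.png

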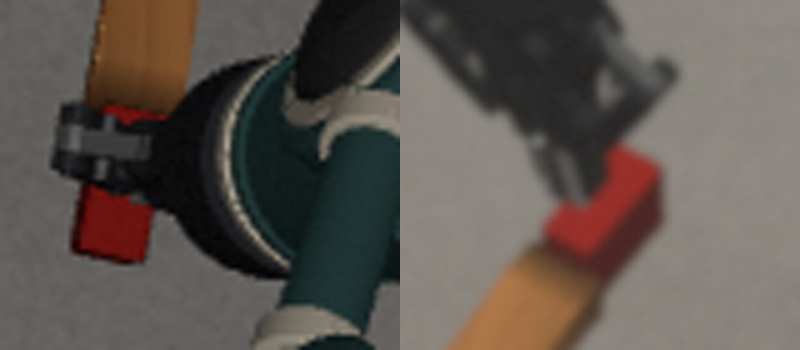

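The crops are ambiguous: the handle has moved about 8 mm towards +y and the fingers read almost shut. I'll raise it slowly to see whether it's held.

step_arm(
  commands=[
    {"fingers": 1, "dx": 0, "dy": 0, "dz": -0.01, "roll": 0},
    {"fingers": 1, "dx": 0, "dy": 0, "dz": -0.02, "roll": 0},
    {"fingers": 1, "dx": 0, "dy": 0, "dz": -0.03, "roll": 0},
    {"fingers": 1, "dx": 0, "dy": 0, "dz": -0.05, "roll": 0},
    {"fingers": 1, "dx": 0, "dy": 0, "dz": -0.07, "roll": 0},
    {"fingers": 1, "dx": 0, "dy": 0, "dz": -0.07, "roll": 0},
  ],
)

```text
time: 3.72
tool_pos: [0.4922, -0.3347, 0.0831]
tcp_rot: [3.121, -0.336, 0.007]
wrist_force: [0.2, -0.2, 0.2]
width: -0.002
grip_force: 0.0
```

```bash
python3 - <<'E'
from h import *
s=read_state(); P=s["tool_pos"]; print(P,s["wrist_force"],s["width"],s["grip_force"])
for n in("scene","top"):
    im,d,p=cloud(n); red,h=wedge_masks(im)
    print(n,"tcp",proj(n,P))
    q=p[red]; print("red z pct",np.nanpercentile(q[:,2],[5,50,95]))
    t=q[q[:,2]>.038]; print(cv2.minAreaRect((t[:,:2]*1000).astype(np.float32)))
    cv2.imwrite(f"pics/y_{n}.png",im)
im=cv2.imread("pics/y_top.png"); a=cv2.resize(im[220:320,460:560],None,fx=4,fy=4,interpolation=cv2.INTER_CUBIC)
im=cv2.imread("pics/y_scene.png"); b=cv2.resize(im[100:200,140:240],None,fx=4,fy=4,interpolation=cv2.INTER_CUBIC)
cv2.imwrite("pics/s4.png",np.hstack([a,b]))
E
```

```text
[ 0.49223097 -0.33470744  0.0831103 ] [ 0.22060574 -0.18398651  0.18365611] -0.0022730055092899976 0.0
scene tcp (np.float64(192.2503073561932), np.float64(137.1905326860442))
red z pct [0.02514943 0.04461071 0.04760259]
((491.1897888183594, -332.2293701171875), (23.394136428833008, 58.05752944946289), 74.8775634765625)
top tcp (np.float64(501.12249631370685), np.float64(294.7327529515938))
red z pct [0.04048069 0.04374205 0.04683585]
((478.9731140136719, -319.3658447265625), (45.94191360473633, 33.66310119628906), 78.37640380859375)
```

View pics/s4.png

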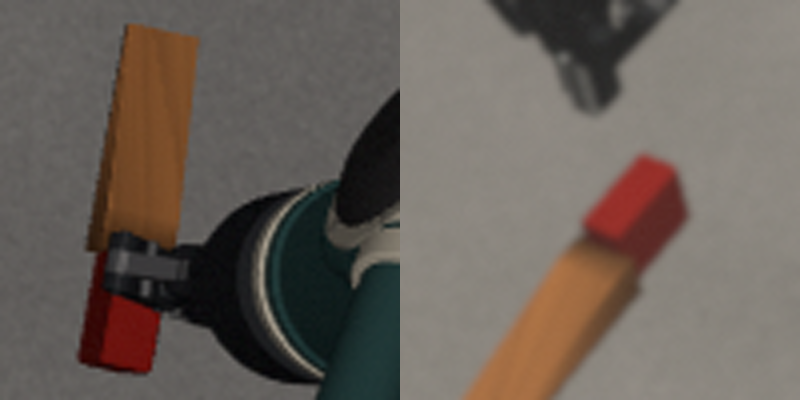

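The wedge stayed on the bench, still upright and close to its old place. In the scene crop the shut fingertips end at px (189,127), but the reported TCP projects to (192,137). So the fingertips seem to sit higher than reported, and I'll measure that by depth.

```bash
python3 - <<'E'
from h import *
s=read_state(); P=s["tool_pos"]
for n in("scene","top"):
    im,d,p=cloud(n)
    b=(np.hypot(p[...,0]-P[0],p[...,1]-P[1])<.09)&(p[...,2]>.065)&(p[...,2]<.2)
    q=p[b]; print(n,len(q),"lowest",np.nanpercentile(q[:,2],[0,1,3,10]).round(4))
    for lo in np.arange(.07,.2,.015):
        t=q[(q[:,2]>=lo)&(q[:,2]<lo+.015)]
        if len(t)>3: print(round(lo,3),len(t),t.mean(0).round(3),t.min(0).round(3)[:2],t.max(0).round(3)[:2])
E
```

```text
scene 709 lowest [0.1161 0.1197 0.1245 0.1339]
0.115 50 [ 0.499 -0.331  0.124] [ 0.488 -0.348] [ 0.504 -0.318]
0.13 78 [ 0.499 -0.33   0.137] [ 0.487 -0.349] [ 0.505 -0.318]
0.145 50 [ 0.501 -0.332  0.153] [ 0.493 -0.356] [ 0.507 -0.31 ]
0.16 179 [ 0.5   -0.332  0.168] [ 0.483 -0.372] [ 0.512 -0.296]
0.175 199 [ 0.501 -0.337  0.183] [ 0.476 -0.388] [ 0.515 -0.286]
0.19 153 [ 0.502 -0.338  0.195] [ 0.482 -0.395] [ 0.516 -0.274]
top 128 lowest [0.1201 0.1214 0.1249 0.1557]
0.115 7 [ 0.483 -0.323  0.124] [ 0.481 -0.325] [ 0.485 -0.322]
0.13 5 [ 0.485 -0.322  0.135] [ 0.481 -0.325] [ 0.487 -0.319]
0.145 6 [ 0.484 -0.312  0.157] [ 0.481 -0.319] [ 0.488 -0.299]
0.16 31 [ 0.487 -0.307  0.167] [ 0.482 -0.316] [ 0.494 -0.292]
0.175 39 [ 0.49  -0.301  0.182] [ 0.477 -0.317] [ 0.509 -0.286]
0.19 40 [ 0.498 -0.288  0.198] [ 0.478 -0.312] [ 0.513 -0.271]
```

Both cameras put the shut fingertips at z≈0.117 against a reported 0.083. The earlier contact agrees, with the handle top at 0.044 touched at a reported 0.0144. So the real fingertips are about 30 mm higher than reported, while x and y match. I'm opening and descending 30 mm deeper to grip the handle.

step_arm(
  commands=[
    {"fingers": -1, "dx": 0, "dy": 0, "dz": 0, "roll": 0},
    {"fingers": -1, "dx": 0, "dy": 0, "dz": 0.02, "roll": 0},
    {"fingers": -1, "dx": 0, "dy": 0, "dz": 0.04, "roll": 0},
    {"fingers": -1, "dx": 0, "dy": 0, "dz": 0.06, "roll": 0},
    {"fingers": -1, "dx": 0, "dy": 0, "dz": 0.075, "roll": 0},
    {"fingers": -1, "dx": 0, "dy": 0, "dz": 0.088, "roll": 0},
    {"fingers": -1, "dx": 0, "dy": 0, "dz": 0.1, "roll": 0},
    {"fingers": -1, "dx": 0, "dy": 0, "dz": 0.1, "roll": 0},
  ],
)

```text
time: 4.92
tool_pos: [0.4895, -0.3328, -0.0212]
tcp_rot: [-3.122, 0.337, 0.003]
wrist_force: [0.1, 0.1, -0.8]
width: 0.997
grip_force: 0.0
```

step_arm(
  commands=[
    {"fingers": 0.2, "dx": 0, "dy": 0, "dz": 0, "roll": 0},
    {"fingers": 0.4, "dx": 0, "dy": 0, "dz": 0, "roll": 0},
    {"fingers": 1, "dx": 0, "dy": 0, "dz": 0, "roll": 0},
    {"fingers": 1, "dx": 0, "dy": 0, "dz": 0, "roll": 0},
    {"fingers": 1, "dx": 0, "dy": 0, "dz": 0, "roll": 0},
    {"fingers": 1, "dx": 0, "dy": 0, "dz": 0, "roll": 0},
  ],
)

```text
time: 5.68
tool_pos: [0.4908, -0.3339, -0.0192]
tcp_rot: [3.123, -0.337, 0.002]
wrist_force: [-0.4, -0.9, 5.7]
width: 0.299
grip_force: 41.1
```

step_arm(
  commands=[
    {"fingers": 1, "dx": 0, "dy": 0, "dz": -0.02, "roll": 0},
    {"fingers": 1, "dx": -0.01, "dy": 0, "dz": -0.04, "roll": 0},
    {"fingers": 1, "dx": -0.05, "dy": 0, "dz": -0.06, "roll": 0},
    {"fingers": 1, "dx": -0.09, "dy": 0, "dz": -0.075, "roll": 0},
    {"fingers": 1, "dx": -0.13, "dy": 0, "dz": -0.075, "roll": 0},
    {"fingers": 1, "dx": -0.146, "dy": 0, "dz": -0.075, "roll": 0},
    {"fingers": 1, "dx": -0.146, "dy": -0.03, "dz": -0.075, "roll": 0},
  ],
  squeeze=60,
)

```text
time: 6.55
tool_pos: [0.3532, -0.2735, 0.0554]
tcp_rot: [3.122, -0.342, 0.001]
wrist_force: [0.3, -0.3, -1.7]
width: 0.294
grip_force: 59.0
```

step_arm(
  commands=[
    {"fingers": 1, "dx": 0, "dy": -0.03, "dz": 0, "roll": -2},
    {"fingers": 1, "dx": 0, "dy": -0.07, "dz": 0, "roll": -4},
    {"fingers": 1, "dx": 0, "dy": -0.11, "dz": 0, "roll": -6},
    {"fingers": 1, "dx": 0, "dy": -0.15, "dz": 0, "roll": -8},
    {"fingers": 1, "dx": 0, "dy": -0.19, "dz": 0, "roll": -9.2},
    {"fingers": 1, "dx": 0, "dy": -0.23, "dz": 0, "roll": -9.2},
    {"fingers": 1, "dx": 0, "dy": -0.27, "dz": 0, "roll": -9.2},
    {"fingers": 1, "dx": 0, "dy": -0.291, "dz": 0, "roll": -9.2},
  ],
)

```text
time: 7.55
tool_pos: [0.4167, 0.0135, 0.0553]
tcp_rot: [-3.14, 0.082, -0.001]
wrist_force: [0.2, 0.8, -1.8]
width: 0.294
grip_force: 59.2
```

step_arm(
  commands=[
    {"fingers": 1, "dx": 0, "dy": 0, "dz": 0, "roll": 0},
    {"fingers": 1, "dx": 0, "dy": 0, "dz": 0, "roll": 0},
  ],
)

```text
time: 7.8
tool_pos: [0.416, 0.0112, 0.0549]
tcp_rot: [3.14, -0.084, -0.001]
wrist_force: [-0.5, -0.3, -2.9]
width: 0.295
grip_force: 59.4
```

```bash
python3 - <<'E'
from h import *
s=read_state(); print(s["tool_pos"],s["tcp_rot"],s["wrist_force"],s["width"])
for n in("top","scene"):
    im,d,p=cloud(n); cv2.imwrite(f"pics/w_{n}.png",im); red,h=wedge_masks(im)
    q=p[red&(np.hypot(p[...,0]-.45,p[...,1])<.15)]; print(n,"red",len(q),np.nanmedian(q,0) if len(q) else 0)
    o=(h[...,0]>=5)&(h[...,0]<20)&(h[...,1]>100)&(abs(p[...,1])<.08)&(p[...,0]>.42)&(p[...,0]<.62); o=big(o)
    q=p[o].astype(np.float32); print("wood",len(q),cv2.minAreaRect(q[:,:2]*1000),np.nanpercentile(q[:,2],[2,50,98]))
    # underside height of the tip: lowest wood point near the front
    A=np.c_[q[:,:2],np.ones(len(q))]; m=q[:,0]<q[:,0].max()-.01; print("plane",np.linalg.lstsq(A[m],q[m,2],rcond=None)[0])
im=cv2.imread("pics/w_scene.png"); cv2.imwrite("pics/s5.png",cv2.resize(im[100:300,220:440],None,fx=3,fy=3))
E
```

```text
[0.41595724 0.01121233 0.05494819] [ 3.14025352e+00 -8.43490918e-02 -5.93864276e-04] [-0.51917388 -0.27566992 -2.87924349] 0.2946012564688056Traceback (most recent call last):
  File "<stdin>", line 4, in <module>
  File "h.py", line 18, in wedge_masks
    red=big(((h[...,0]<5)|(h[...,0]>172))&(h[...,1]>150)&(h[...,2]>60))
  File "h.py", line 15, in big
    n,l,s,_=cv2.connectedComponentsWithStats(m.astype(np.uint8)); return l==1+s[1:,4].argmax()
                                                                              ~~~~~~~~~~~~~~^^
ValueError: attempt to get argmax of an empty sequence
```

```bash
cat >> h.py <<'E'
def wood(n="scene"):
    im,d,p=cloud(n); h=cv2.cvtColor(im,cv2.COLOR_BGR2HSV).astype(int)
    o=(h[...,0]>=3)&(h[...,0]<22)&(h[...,1]>90)&(abs(p[...,1])<.1)&(p[...,0]>.40)&(p[...,0]<.7)
    q=p[big(o)].astype(np.float32); print(n,"wood",len(q),cv2.minAreaRect(q[:,:2]*1000),"z",np.nanpercentile(q[:,2],[2,50,98]))
    return im,q
E
python3 - <<'E'
from h import *
im,q=wood("scene")
cv2.imwrite("pics/s5.png",cv2.resize(im[100:300,220:440],None,fx=3,fy=3))
wood("top")
E
```

```text
scene wood 1054 ((482.478759765625, -1.4250450134277344), (54.1744499206543, 159.57167053222656), 88.10011291503906) z [0.01495258 0.09429947 0.10587176]
top wood 1129 ((513.7778930664062, 8.725845336914062), (41.41691970825195, 118.51289367675781), 86.04088592529297) z [0.01521846 0.09329092 0.10385252]
```

View pics/s5.png

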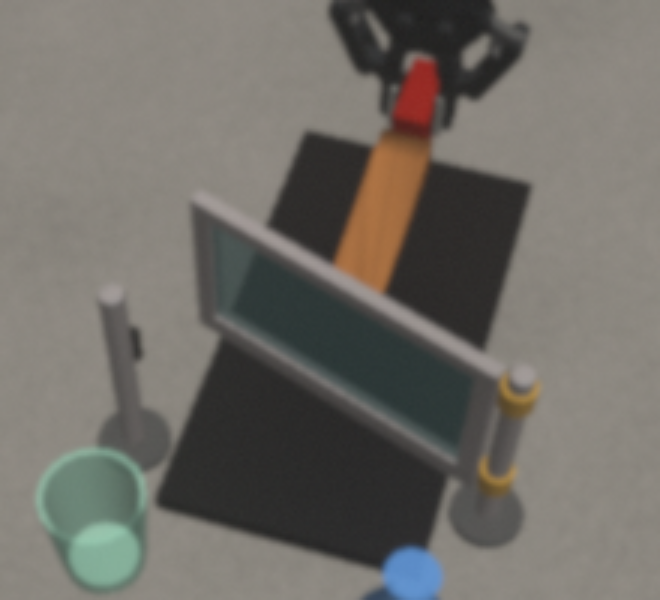

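The crop shows the wedge held level over the slab, with its handle at (418,95), its thin end hidden behind the panel, and the alignment good. Now I'm lowering it to the slab by feel.

step_arm(
  commands=[
    {"fingers": 1, "dx": 0, "dy": 0, "dz": 0.02, "roll": 0},
    {"fingers": 1, "dx": 0, "dy": 0, "dz": 0.04, "roll": 0},
    {"fingers": 1, "dx": 0, "dy": 0, "dz": 0.053, "roll": 0},
    {"fingers": 1, "dx": 0, "dy": 0, "dz": 0.055, "roll": 0},
    {"fingers": 1, "dx": 0, "dy": 0, "dz": 0.055, "roll": 0},
  ],
)

```text
time: 8.57
tool_pos: [0.4164, 0.0112, 0.0003]
tcp_rot: [3.14, -0.086, 0.001]
wrist_force: [-0.2, 0.3, -1.1]
width: 0.294
grip_force: 59.4
```

step_arm(
  commands=[
    {"fingers": 1, "dx": 0, "dy": 0, "dz": 0.001, "roll": 0},
    {"fingers": 1, "dx": 0, "dy": 0, "dz": 0.002, "roll": 0},
    {"fingers": 1, "dx": 0, "dy": 0, "dz": 0.002, "roll": 0},
  ],
)

```text
time: 8.95
tool_pos: [0.4162, 0.0115, -0.0018]
tcp_rot: [-3.14, 0.085, -0.001]
wrist_force: [0.1, -0.3, -1.9]
width: 0.3
grip_force: 59.4
```

step_arm(
  commands=[
    {"fingers": 1, "dx": 0, "dy": 0, "dz": 0.001, "roll": 0},
    {"fingers": 1, "dx": 0, "dy": 0, "dz": 0.002, "roll": 0},
    {"fingers": 1, "dx": 0, "dy": 0, "dz": 0.002, "roll": 0},
  ],
)

```text
time: 9.32
tool_pos: [0.4158, 0.0114, -0.0041]
tcp_rot: [-3.14, 0.085, 0.001]
wrist_force: [-0.7, -0.3, -1.6]
width: 0.292
grip_force: 59.4
```

step_arm(
  commands=[
    {"fingers": 1, "dx": 0, "dy": 0, "dz": 0.001, "roll": 0},
    {"fingers": 1, "dx": 0, "dy": 0, "dz": 0.001, "roll": 0},
    {"fingers": 1, "dx": 0, "dy": 0, "dz": 0.001, "roll": 0},
  ],
)

```text
time: 9.7
tool_pos: [0.4161, 0.0114, -0.0048]
tcp_rot: [3.14, -0.085, 0.0]
wrist_force: [-2.2, 0.2, 2.8]
width: 0.293
grip_force: 59.8
```

step_arm(
  commands=[
    {"fingers": 1, "dx": 0, "dy": 0, "dz": 0.001, "roll": 0},
    {"fingers": 1, "dx": 0, "dy": 0, "dz": 0.001, "roll": 0},
    {"fingers": 1, "dx": 0, "dy": 0, "dz": 0.001, "roll": 0},
  ],
)

```text
time: 10.07
tool_pos: [0.4161, 0.0114, -0.0048]
tcp_rot: [-3.14, 0.085, 0.001]
wrist_force: [-6.6, -0.2, 13.5]
width: 0.296
grip_force: 61.5
```

step_arm(
  commands=[
    {"fingers": 1, "dx": 0, "dy": 0, "dz": 0.001, "roll": 0},
    {"fingers": 1, "dx": 0, "dy": 0, "dz": 0.001, "roll": 0},
    {"fingers": 1, "dx": 0, "dy": 0, "dz": 0.001, "roll": 0},
  ],
)

```text
time: 10.45
tool_pos: [0.4161, 0.0114, -0.0048]
tcp_rot: [3.14, -0.085, -0.002]
wrist_force: [-11.5, 0.0, 22.6]
width: 0.297
grip_force: 62.9
```

Contact came at a reported z of -0.0046, so the slab top is about 14.6 mm and the gap about 15.4 mm. I'm unloading the grip and advancing.

step_arm(
  commands=[
    {"fingers": 1, "dx": 0, "dy": 0, "dz": -0.0025, "roll": 0},
    {"fingers": 1, "dx": 0, "dy": 0, "dz": -0.0025, "roll": 0},
  ],
)

```text
time: 10.7
tool_pos: [0.4162, 0.0114, -0.0045]
tcp_rot: [-3.14, 0.085, -0.001]
wrist_force: [-0.7, -0.7, -2.1]
width: 0.294
grip_force: 59.4
```

step_arm(
  commands=[
    {"fingers": 1, "dx": 0.01, "dy": 0, "dz": 0, "roll": 0},
    {"fingers": 1, "dx": 0.02, "dy": 0, "dz": 0, "roll": 0},
    {"fingers": 1, "dx": 0.03, "dy": 0, "dz": 0, "roll": 0},
    {"fingers": 1, "dx": 0.04, "dy": 0, "dz": 0, "roll": 0},
    {"fingers": 1, "dx": 0.05, "dy": 0, "dz": 0, "roll": 0},
    {"fingers": 1, "dx": 0.06, "dy": 0, "dz": 0, "roll": 0},
    {"fingers": 1, "dx": 0.06, "dy": 0, "dz": 0, "roll": 0},
  ],
)

```text
time: 11.58
tool_pos: [0.4771, 0.0081, -0.0045]
tcp_rot: [-3.14, 0.085, -0.001]
wrist_force: [-0.8, -0.0, -2.0]
width: 0.296
grip_force: 59.4
```

step_arm(
  commands=[
    {"fingers": 1, "dx": 0.004, "dy": 0, "dz": 0, "roll": 0},
    {"fingers": 1, "dx": 0.008, "dy": 0, "dz": 0, "roll": 0},
    {"fingers": 1, "dx": 0.012, "dy": 0, "dz": 0, "roll": 0},
    {"fingers": 1, "dx": 0.016, "dy": 0, "dz": 0, "roll": 0},
    {"fingers": 1, "dx": 0.02, "dy": 0, "dz": 0, "roll": 0},
    {"fingers": 1, "dx": 0.02, "dy": 0, "dz": 0, "roll": 0},
  ],
)

```text
time: 12.32
tool_pos: [0.4964, 0.007, -0.0045]
tcp_rot: [-3.14, 0.085, -0.001]
wrist_force: [0.1, -0.2, -0.9]
width: 0.294
grip_force: 59.4
```

step_arm(
  commands=[
    {"fingers": 1, "dx": 0.003, "dy": 0, "dz": 0, "roll": 0},
    {"fingers": 1, "dx": 0.006, "dy": 0, "dz": 0, "roll": 0},
    {"fingers": 1, "dx": 0.009, "dy": 0, "dz": 0, "roll": 0},
    {"fingers": 1, "dx": 0.012, "dy": 0, "dz": 0, "roll": 0},
    {"fingers": 1, "dx": 0.015, "dy": 0, "dz": 0, "roll": 0},
    {"fingers": 1, "dx": 0.015, "dy": 0, "dz": 0, "roll": 0},
  ],
)

```text
time: 13.08
tool_pos: [0.5114, 0.0062, -0.0045]
tcp_rot: [3.14, -0.085, 0.001]
wrist_force: [-0.3, -0.5, -2.4]
width: 0.295
grip_force: 59.7
```

```bash
cat >> h.py <<'E'
def panel(n):
    im,d,p=cloud(n)
    O=np.array([.661,-.002]); c,s=np.cos(-.0518),np.sin(-.0518); f=(p[...,:2]-O)@np.array([[c,-s],[s,c]])
    m=(p[...,2]>.145)&(p[...,2]<.168)&(f[...,1]<85)&(f[...,1]>-.118)&(f[...,1]<.09)&(f[...,0]<.02)&(f[...,0]>-.1)
    # shield top edge only: right of gripper handled by fit
    q=f[m].astype(np.float32); vx,vy,x,y=cv2.fitLine(q,cv2.DIST_HUBER,0,.001,.001).ravel()
    print(n,"panel n",len(q),"open rad",np.arctan2(-vx*np.sign(-vy),abs(vy)).round(3),"x at y=0",(x-y*vx/vy).round(4)," x at free end", (x+(-.11-y)*vx/vy).round(4), "z",np.nanmedian(p[m][:,2]))
    return im
E
python3 - <<'E'
from h import *
im=panel("top"); wood("top"); im=panel("scene")
print(read_state()["wrist_force"],read_state()["tool_pos"])
E
```

```text
top panel n 736 open rad 0.25 x at y=0 -0.0314  x at free end -0.0594 z 0.15996696138305727
top wood 230 ((590.9777221679688, 1.7664680480957031), (36.07200622558594, 78.17538452148438), 89.8466796875) z [0.02568344 0.0329064  0.036997  ]
scene panel n 972 open rad 0.242 x at y=0 -0.0276  x at free end -0.0548 z 0.16037648712198987
[ 1.02732167 -0.73569571 -2.49743498] [ 0.51130448  0.00619422 -0.00448944]
```

step_arm(
  commands=[
    {"fingers": 1, "dx": 0.003, "dy": 0, "dz": 0, "roll": 0},
    {"fingers": 1, "dx": 0.006, "dy": 0, "dz": 0, "roll": 0},
    {"fingers": 1, "dx": 0.009, "dy": 0, "dz": 0, "roll": 0},
    {"fingers": 1, "dx": 0.012, "dy": 0, "dz": 0, "roll": 0},
    {"fingers": 1, "dx": 0.015, "dy": 0, "dz": 0, "roll": 0},
    {"fingers": 1, "dx": 0.018, "dy": 0, "dz": 0, "roll": 0},
    {"fingers": 1, "dx": 0.02, "dy": 0, "dz": 0, "roll": 0},
    {"fingers": 1, "dx": 0.02, "dy": 0, "dz": 0, "roll": 0},
  ],
)

```text
time: 14.22
tool_pos: [0.5312, 0.0051, -0.0046]
tcp_rot: [3.14, -0.085, 0.001]
wrist_force: [-1.6, -1.2, -3.2]
width: 0.299
grip_force: 59.9
```

```bash
python3 - <<'E'
from h import *
panel("top"); panel("scene"); 
for i in range(3): s=read_state(); print(s["wrist_force"])
E
```

```text
top panel n 757 open rad 0.104 x at y=0 -0.0145  x at free end -0.026 z 0.16010985309841408
scene panel n 1109 open rad 0.107 x at y=0 -0.0116  x at free end -0.0234 z 0.1603977286819357
[-0.86661958 -1.36512752 -2.23939597]
[-0.86661958 -1.36512752 -2.23939597]
[-0.86661958 -1.36512752 -2.23939597]
```

step_arm(
  commands=[
    {"fingers": 1, "dx": 0.001, "dy": 0, "dz": 0, "roll": 0},
    {"fingers": 1, "dx": 0.002, "dy": 0, "dz": 0, "roll": 0},
    {"fingers": 1, "dx": 0.003, "dy": 0, "dz": 0, "roll": 0},
    {"fingers": 1, "dx": 0.003, "dy": 0, "dz": 0, "roll": 0},
  ],
)

```text
time: 14.82
tool_pos: [0.5339, 0.005, -0.0045]
tcp_rot: [3.14, -0.085, -0.0]
wrist_force: [-3.2, -1.7, -2.1]
width: 0.294
grip_force: 59.9
```

step_arm(
  commands=[
    {"fingers": 1, "dx": 0.001, "dy": 0, "dz": 0, "roll": 0},
    {"fingers": 1, "dx": 0.002, "dy": 0, "dz": 0, "roll": 0},
    {"fingers": 1, "dx": 0.002, "dy": 0, "dz": 0, "roll": 0},
  ],
)

```text
time: 15.2
tool_pos: [0.536, 0.0049, -0.0045]
tcp_rot: [-3.14, 0.085, -0.0]
wrist_force: [-3.6, -1.3, -1.8]
width: 0.294
grip_force: 59.8
```

step_arm(
  commands=[
    {"fingers": 1, "dx": 0.001, "dy": 0, "dz": 0, "roll": 0},
    {"fingers": 1, "dx": 0.002, "dy": 0, "dz": 0, "roll": 0},
    {"fingers": 1, "dx": 0.003, "dy": 0, "dz": 0, "roll": 0},
    {"fingers": 1, "dx": 0.003, "dy": 0, "dz": 0, "roll": 0},
  ],
)

```text
time: 15.7
tool_pos: [0.539, 0.0048, -0.0045]
tcp_rot: [-3.14, 0.085, -0.0]
wrist_force: [-2.5, -0.2, -2.4]
width: 0.294
grip_force: 59.7
```

step_arm(
  commands=[
    {"fingers": 1, "dx": 0.001, "dy": 0, "dz": 0, "roll": 0},
    {"fingers": 1, "dx": 0.002, "dy": 0, "dz": 0, "roll": 0},
    {"fingers": 1, "dx": 0.002, "dy": 0, "dz": 0, "roll": 0},
  ],
)

```text
time: 16.08
tool_pos: [0.5409, 0.0046, -0.0045]
tcp_rot: [-3.14, 0.085, -0.0]
wrist_force: [-3.0, -1.3, -1.4]
width: 0.3
grip_force: 59.7
```

```bash
python3 - <<'E'
from h import *
panel("top"); panel("scene"); wood("top"); s=read_state(); print(s["wrist_force"],s["torque"],s["tool_pos"])
E
```

```text
top panel n 767 open rad 0.04 x at y=0 -0.0061  x at free end -0.0106 z 0.16008723079811316
scene panel n 1146 open rad 0.031 x at y=0 -0.0028  x at free end -0.0063 z 0.16061725088519624
top wood 57 ((648.9664916992188, -0.7596664428710938), (35.61598205566406, 6.772343158721924), 88.64456176757812) z [0.02728605 0.03116787 0.03521839]
[-3.59786829 -1.83661787 -1.20529667] [-0.14591362  0.48509965 -0.11278546] [ 0.54098598  0.00463836 -0.00450578]
```

step_arm(
  commands=[
    {"fingers": 1, "dx": 0.001, "dy": 0, "dz": 0, "roll": 0},
    {"fingers": 1, "dx": 0.002, "dy": 0, "dz": 0, "roll": 0},
    {"fingers": 1, "dx": 0.002, "dy": 0, "dz": 0, "roll": 0},
  ],
)

```text
time: 16.6
tool_pos: [0.543, 0.0045, -0.0045]
tcp_rot: [3.14, -0.085, 0.0]
wrist_force: [-3.1, -0.8, -1.7]
width: 0.294
grip_force: 59.6
```

step_arm(
  commands=[
    {"fingers": 1, "dx": 0.001, "dy": 0, "dz": 0, "roll": 0},
    {"fingers": 1, "dx": 0.001, "dy": 0, "dz": 0, "roll": 0},
  ],
)

```text
time: 16.85
tool_pos: [0.5439, 0.0045, -0.0045]
tcp_rot: [-3.14, 0.085, -0.0]
wrist_force: [-3.3, -0.7, -1.9]
width: 0.296
grip_force: 59.6
```

step_arm(
  commands=[
    {"fingers": 1, "dx": 0.001, "dy": 0, "dz": 0, "roll": 0},
    {"fingers": 1, "dx": 0.001, "dy": 0, "dz": 0, "roll": 0},
  ],
)

```text
time: 17.1
tool_pos: [0.5449, 0.0044, -0.0045]
tcp_rot: [-3.14, 0.085, -0.0]
wrist_force: [-3.6, -0.8, -2.3]
width: 0.298
grip_force: 59.6
```

step_arm(
  commands=[
    {"fingers": 1, "dx": 0.001, "dy": 0, "dz": 0, "roll": 0},
    {"fingers": 1, "dx": 0.001, "dy": 0, "dz": 0, "roll": 0},
  ],
)

```text
time: 17.35
tool_pos: [0.5458, 0.0044, -0.0045]
tcp_rot: [3.14, -0.085, -0.0]
wrist_force: [-4.6, -0.3, -1.9]
width: 0.298
grip_force: 59.6
```

step_arm(
  commands=[
    {"fingers": 1, "dx": 0.001, "dy": 0, "dz": 0, "roll": 0},
    {"fingers": 1, "dx": 0.001, "dy": 0, "dz": 0, "roll": 0},
  ],
)

```text
time: 17.6
tool_pos: [0.5459, 0.0044, -0.0047]
tcp_rot: [-3.14, 0.085, 0.003]
wrist_force: [-6.7, -0.6, -0.1]
width: 0.297
grip_force: 59.9
```

step_arm(
  commands=[
    {"fingers": 1, "dx": 0.001, "dy": 0, "dz": 0, "roll": 0},
    {"fingers": 1, "dx": 0.001, "dy": 0, "dz": 0, "roll": 0},
  ],
)

```text
time: 17.85
tool_pos: [0.5463, 0.0044, -0.0047]
tcp_rot: [-3.14, 0.085, 0.005]
wrist_force: [-8.0, -0.2, 1.2]
width: 0.295
grip_force: 60.1
```

```bash
python3 - <<'E'
from h import *
panel("top"); panel("scene"); s=read_state(); print(s["wrist_force"],s["torque"],s["tool_pos"])
E
```

```text
top panel n 768 open rad -0.005 x at y=0 -0.001  x at free end -0.0005 z 0.16018233888671046
scene panel n 1163 open rad -0.007 x at y=0 0.0023  x at free end 0.003 z 0.16074525573890364
[-7.8597543  -0.41334981  0.84177305] [-0.15064985  1.04274758 -0.07173789] [ 0.54625111  0.00438999 -0.00474279]
```

The shield is shut and the wedge bears on it. I'm now driving in small steps, with slight upward relief.

step_arm(
  commands=[
    {"fingers": 1, "dx": 0.001, "dy": 0, "dz": -0.0003, "roll": 0},
    {"fingers": 1, "dx": 0.001, "dy": 0, "dz": -0.0003, "roll": 0},
    {"fingers": 1, "dx": 0.001, "dy": 0, "dz": -0.0003, "roll": 0},
  ],
)

```text
time: 18.32
tool_pos: [0.5469, 0.0044, -0.0046]
tcp_rot: [-3.14, 0.085, 0.006]
wrist_force: [-9.5, 0.1, 1.8]
width: 0.294
grip_force: 60.0
```

step_arm(
  commands=[
    {"fingers": 1, "dx": 0.0005, "dy": 0, "dz": -0.0002, "roll": 0},
    {"fingers": 1, "dx": 0.0005, "dy": 0, "dz": -0.0002, "roll": 0},
    {"fingers": 1, "dx": 0.0005, "dy": 0, "dz": -0.0002, "roll": 0},
  ],
)

```text
time: 18.7
tool_pos: [0.5469, 0.0044, -0.0046]
tcp_rot: [-3.14, 0.085, 0.007]
wrist_force: [-9.9, -0.2, 1.3]
width: 0.294
grip_force: 60.0
```

step_arm(
  commands=[
    {"fingers": 1, "dx": 0.001, "dy": 0, "dz": -0.0004, "roll": 0},
    {"fingers": 1, "dx": 0.001, "dy": 0, "dz": -0.0004, "roll": 0},
    {"fingers": 1, "dx": 0.001, "dy": 0, "dz": -0.0004, "roll": 0},
  ],
)

```text
time: 19.08
tool_pos: [0.5475, 0.0044, -0.0044]
tcp_rot: [-3.14, 0.085, 0.008]
wrist_force: [-9.8, 0.5, 1.1]
width: 0.293
grip_force: 59.9
```

step_arm(
  commands=[
    {"fingers": 1, "dx": 0.0005, "dy": 0, "dz": -0.0002, "roll": 0},
    {"fingers": 1, "dx": 0.0005, "dy": 0, "dz": -0.0002, "roll": 0},
    {"fingers": 1, "dx": 0.0005, "dy": 0, "dz": -0.0002, "roll": 0},
  ],
)

```text
time: 19.45
tool_pos: [0.5475, 0.0044, -0.0044]
tcp_rot: [-3.14, 0.085, 0.01]
wrist_force: [-11.0, 0.5, 1.6]
width: 0.297
grip_force: 59.9
```

step_arm(
  commands=[
    {"fingers": 1, "dx": 0.001, "dy": 0, "dz": -0.0004, "roll": 0},
    {"fingers": 1, "dx": 0.001, "dy": 0, "dz": -0.0004, "roll": 0},
    {"fingers": 1, "dx": 0.001, "dy": 0, "dz": -0.0004, "roll": 0},
  ],
)

```text
time: 19.82
tool_pos: [0.548, 0.0044, -0.0042]
tcp_rot: [-3.14, 0.085, 0.011]
wrist_force: [-10.8, -0.5, 0.7]
width: 0.294
grip_force: 59.9
```

step_arm(
  commands=[
    {"fingers": 1, "dx": 0.0005, "dy": 0, "dz": -0.0002, "roll": 0},
    {"fingers": 1, "dx": 0.0005, "dy": 0, "dz": -0.0002, "roll": 0},
    {"fingers": 1, "dx": 0.0005, "dy": 0, "dz": -0.0002, "roll": 0},
  ],
)

```text
time: 20.2
tool_pos: [0.548, 0.0044, -0.0042]
tcp_rot: [-3.14, 0.085, 0.013]
wrist_force: [-11.4, 0.4, 1.6]
width: 0.296
grip_force: 60.0
```

```bash
python3 - <<'E'
from h import *
for i in range(4):
    panel("top"); s=read_state(); print(s["wrist_force"],s["torque"],s["tool_pos"])
E
```

```text
top panel n 769 open rad 0.0 x at y=0 -0.0013  x at free end -0.0014 z 0.16033762738937296
[-12.76275625  -0.62715892   2.35653818] [-0.02952562  1.5948822  -0.05652537] [ 0.54798463  0.00440683 -0.00416193]
top panel n 770 open rad -0.001 x at y=0 -0.0016  x at free end -0.0015 z 0.16050216195974937
[-12.06368157   0.16124511   1.7890789 ] [-0.07154218  1.55112473 -0.0643249 ] [ 0.54798329  0.00440334 -0.00416261]
top panel n 769 open rad 0.004 x at y=0 -0.0011  x at free end -0.0015 z 0.1603704047097647
[-13.84658337   0.82667094   1.41514272] [-0.11508876  1.62323367 -0.08064404] [ 0.5479731   0.0043845  -0.00414256]
top panel n 769 open rad -0.004 x at y=0 -0.0016  x at free end -0.0011 z 0.16043059636959667
[-12.93224267   0.97365811   2.0647135 ] [-0.04791635  1.62075892 -0.10106794] [ 0.54798283  0.00438881 -0.00415662]
```

step_arm(
  commands=[
    {"fingers": 1, "dx": 0.0006, "dy": 0, "dz": -0.0002, "roll": 0},
    {"fingers": 1, "dx": 0.0006, "dy": 0, "dz": -0.0002, "roll": 0},
    {"fingers": 1, "dx": 0.0006, "dy": 0, "dz": -0.0002, "roll": 0},
  ],
)

```text
time: 20.78
tool_pos: [0.5483, 0.0044, -0.0041]
tcp_rot: [-3.14, 0.085, 0.014]
wrist_force: [-13.5, 1.2, 0.4]
width: 0.294
grip_force: 60.0
```

```bash
python3 - <<'E'
from h import *
F=[]
for i in range(5):
    read_camera("top"); s=read_state(); F.append(s["wrist_force"])
print(np.mean(F,0),s["torque"],s["tool_pos"])
E
```

```text
[-12.88856582   0.64022924   1.66263688] [-0.03876383  1.60692327 -0.03729436] [ 0.54830284  0.00437262 -0.00407132]
```

Effective drive is about 10.6 N. I'm relaxing the push before opening.

step_arm(
  commands=[
    {"fingers": 1, "dx": -0.001, "dy": 0, "dz": 0, "roll": 0},
    {"fingers": 1, "dx": -0.0015, "dy": 0, "dz": 0, "roll": 0},
    {"fingers": 1, "dx": -0.0015, "dy": 0, "dz": 0, "roll": 0},
  ],
)

```text
time: 21.4
tool_pos: [0.5485, 0.0044, -0.0039]
tcp_rot: [-3.14, 0.085, 0.009]
wrist_force: [-7.9, 0.1, -2.4]
width: 0.296
grip_force: 59.4
```

step_arm(
  commands=[
    {"fingers": 1, "dx": -0.001, "dy": 0, "dz": 0.0005, "roll": 0},
    {"fingers": 1, "dx": -0.0015, "dy": 0, "dz": 0.0005, "roll": 0},
    {"fingers": 1, "dx": -0.0015, "dy": 0, "dz": 0.0005, "roll": 0},
  ],
)

```text
time: 21.78
tool_pos: [0.5486, 0.0044, -0.0039]
tcp_rot: [-3.14, 0.085, 0.004]
wrist_force: [-5.2, -0.2, -3.5]
width: 0.296
grip_force: 59.2
```

step_arm(
  commands=[
    {"fingers": 1, "dx": -0.0008, "dy": 0, "dz": 0.0005, "roll": 0},
    {"fingers": 1, "dx": -0.0015, "dy": 0, "dz": 0.0008, "roll": 0},
    {"fingers": 1, "dx": -0.0015, "dy": 0, "dz": 0.0008, "roll": 0},
  ],
)

```text
time: 22.15
tool_pos: [0.5487, 0.0043, -0.004]
tcp_rot: [-3.14, 0.085, -0.001]
wrist_force: [-2.2, -0.1, -5.0]
width: 0.297
grip_force: 59.0
```

step_arm(
  commands=[
    {"fingers": 1, "dx": -0.0008, "dy": 0, "dz": 0.0006, "roll": 0},
    {"fingers": 1, "dx": -0.0008, "dy": 0, "dz": 0.0006, "roll": 0},
  ],
)

```text
time: 22.4
tool_pos: [0.5486, 0.0043, -0.0042]
tcp_rot: [-3.14, 0.085, -0.003]
wrist_force: [-0.8, 1.0, -5.7]
width: 0.29
grip_force: 58.9
```

step_arm(
  commands=[
    {"fingers": 0.5, "dx": 0, "dy": 0, "dz": 0, "roll": 0},
    {"fingers": 0.2, "dx": 0, "dy": 0, "dz": 0, "roll": 0},
    {"fingers": 0, "dx": 0, "dy": 0, "dz": 0, "roll": 0},
    {"fingers": 0, "dx": 0, "dy": 0, "dz": 0, "roll": 0},
  ],
  squeeze=20,
)

```text
time: 22.9
tool_pos: [0.5487, 0.0041, -0.0037]
tcp_rot: [3.14, -0.085, 0.003]
wrist_force: [-0.5, 0.5, -0.3]
width: 0.497
grip_force: 0.0
```

```bash
python3 - <<'E'
from h import *
panel("top"); panel("scene"); s=read_state(); print(s["wrist_force"],s["torque"],s["tool_pos"],s["width"])
E
```

```text
top panel n 768 open rad -0.004 x at y=0 -0.0013  x at free end -0.0009 z 0.16041444637401425
scene panel n 1186 open rad -0.01 x at y=0 0.0021  x at free end 0.0031 z 0.16092757821161796
[ 0.22214118  0.96845043 -0.22963496] [-0.00641325 -0.00069478  0.0225628 ] [ 0.54819645  0.00421781 -0.0040269 ] 0.49660140417032833
```

Released: the shield stays shut and the wrist force is near zero. I'll confirm the jam with a clean level push of about 10 N on the back of the handle with the shut fingers.

step_arm(
  commands=[
    {"fingers": 0, "dx": 0, "dy": 0, "dz": -0.02, "roll": 0},
    {"fingers": 0, "dx": 0, "dy": 0, "dz": -0.04, "roll": 0},
    {"fingers": 0, "dx": 0, "dy": 0, "dz": -0.06, "roll": 0},
    {"fingers": 0, "dx": -0.03, "dy": 0, "dz": -0.07, "roll": 0},
    {"fingers": 1, "dx": -0.06, "dy": 0, "dz": -0.07, "roll": 0},
    {"fingers": 1, "dx": -0.06, "dy": 0, "dz": -0.07, "roll": 0},
    {"fingers": 1, "dx": -0.06, "dy": 0, "dz": -0.07, "roll": 0},
    {"fingers": 1, "dx": -0.06, "dy": 0, "dz": -0.07, "roll": 0},
  ],
)

```text
time: 24.0
tool_pos: [0.4889, 0.0074, 0.0658]
tcp_rot: [-3.14, 0.085, -0.002]
wrist_force: [0.5, -0.3, -0.4]
width: 0.001
grip_force: 0.0
```

step_arm(
  commands=[
    {"fingers": 1, "dx": 0, "dy": 0, "dz": 0.02, "roll": 0},
    {"fingers": 1, "dx": 0, "dy": 0, "dz": 0.045, "roll": 0},
    {"fingers": 1, "dx": 0, "dy": 0, "dz": 0.062, "roll": 0},
    {"fingers": 1, "dx": 0, "dy": 0, "dz": 0.066, "roll": 0},
    {"fingers": 1, "dx": 0, "dy": 0, "dz": 0.066, "roll": 0},
  ],
)

```text
time: 24.62
tool_pos: [0.488, 0.0075, -0.0005]
tcp_rot: [3.14, -0.085, -0.0]
wrist_force: [-0.1, 0.5, 1.2]
width: 0.001
grip_force: 0.0
```

```bash
python3 - <<'E'
from h import *
s=read_state(); print(s["wrist_force"],s["tool_pos"],s["width"])
im,d,p=cloud("top"); panel("scene")
hh=cv2.cvtColor(im,cv2.COLOR_BGR2HSV).astype(int); red=((hh[...,0]<5)|(hh[...,0]>172))&(hh[...,1]>150)&(hh[...,2]>40)&(abs(p[...,1])<.1)
q=p[red].astype(np.float32); print("red",len(q),cv2.minAreaRect(q[q[:,2]>.045][:,:2]*1000),q.min(0),q.max(0))
E
```

```text
[-0.09342612  0.45126511  1.23301362] [ 0.48798602  0.00749042 -0.000532  ] 0.0005905938179719271
scene panel n 1085 open rad -0.004 x at y=0 0.0025  x at free end 0.003 z 0.16072296497014138
red 91 ((552.4765014648438, 3.894303321838379), (49.97438049316406, 25.175020217895508), 5.753703594207764) [ 0.5286221  -0.01113482  0.05315734] [0.5763901  0.01789652 0.3880064 ]
```

step_arm(
  commands=[
    {"fingers": 1, "dx": 0.006, "dy": 0, "dz": 0, "roll": 0},
    {"fingers": 1, "dx": 0.012, "dy": 0, "dz": 0, "roll": 0},
    {"fingers": 1, "dx": 0.017, "dy": 0, "dz": 0, "roll": 0},
    {"fingers": 1, "dx": 0.019, "dy": 0, "dz": 0, "roll": 0},
    {"fingers": 1, "dx": 0.019, "dy": 0, "dz": 0, "roll": 0},
  ],
)

```text
time: 25.35
tool_pos: [0.5049, 0.0065, -0.001]
tcp_rot: [3.14, -0.085, -0.006]
wrist_force: [-4.6, 0.5, 5.3]
width: 0.001
grip_force: 2.5
```

step_arm(
  commands=[
    {"fingers": 1, "dx": 0.001, "dy": 0, "dz": 0, "roll": 0},
    {"fingers": 1, "dx": 0.002, "dy": 0, "dz": 0, "roll": 0},
    {"fingers": 1, "dx": 0.002, "dy": 0, "dz": 0, "roll": 0},
  ],
)

```text
time: 25.72
tool_pos: [0.5047, 0.0064, -0.0013]
tcp_rot: [3.14, -0.085, -0.012]
wrist_force: [-7.9, -0.7, 7.5]
width: -0.002
grip_force: 4.8
```

step_arm(
  commands=[
    {"fingers": 1, "dx": 0.001, "dy": 0, "dz": 0, "roll": 0},
    {"fingers": 1, "dx": 0.002, "dy": 0, "dz": 0, "roll": 0},
    {"fingers": 1, "dx": 0.002, "dy": 0, "dz": 0, "roll": 0},
  ],
)

```text
time: 26.1
tool_pos: [0.5046, 0.0064, -0.0017]
tcp_rot: [3.14, -0.085, -0.019]
wrist_force: [-14.1, -0.2, 10.6]
width: 0.004
grip_force: 7.1
```

step_arm(
  commands=[
    {"fingers": 1, "dx": 0, "dy": 0, "dz": -0.001, "roll": 0},
    {"fingers": 1, "dx": 0, "dy": 0, "dz": -0.0015, "roll": 0},
    {"fingers": 1, "dx": 0, "dy": 0, "dz": -0.0015, "roll": 0},
  ],
)

```text
time: 26.48
tool_pos: [0.5047, 0.0065, -0.0015]
tcp_rot: [-3.14, 0.085, 0.018]
wrist_force: [-9.2, 0.7, -1.3]
width: -0.001
grip_force: 4.4
```

step_arm(
  commands=[
    {"fingers": 1, "dx": 0.0006, "dy": 0, "dz": 0, "roll": 0},
    {"fingers": 1, "dx": 0.0006, "dy": 0, "dz": 0, "roll": 0},
    {"fingers": 1, "dx": 0.0006, "dy": 0, "dz": 0, "roll": 0},
  ],
)

```text
time: 26.85
tool_pos: [0.5046, 0.0065, -0.0016]
tcp_rot: [-3.14, 0.085, 0.02]
wrist_force: [-11.0, 0.5, 1.4]
width: -0.001
grip_force: 5.3
```

step_arm(
  commands=[
    {"fingers": 1, "dx": -0.003, "dy": 0, "dz": 0, "roll": 0},
    {"fingers": 1, "dx": -0.01, "dy": 0, "dz": 0, "roll": 0},
    {"fingers": 1, "dx": -0.025, "dy": 0, "dz": 0, "roll": 0},
    {"fingers": 1, "dx": -0.03, "dy": 0, "dz": -0.03, "roll": 0},
    {"fingers": 1, "dx": -0.04, "dy": 0, "dz": -0.07, "roll": 0},
    {"fingers": 1, "dx": -0.06, "dy": 0, "dz": -0.12, "roll": 0},
    {"fingers": 1, "dx": -0.06, "dy": 0, "dz": -0.15, "roll": 0},
    {"fingers": 1, "dx": -0.06, "dy": 0, "dz": -0.15, "roll": 0},
  ],
)

```text
time: 27.85
tool_pos: [0.4538, 0.0094, 0.1546]
tcp_rot: [3.14, -0.085, 0.013]
wrist_force: [0.2, -0.8, -0.0]
width: 0.001
grip_force: 0.0
```

```bash
python3 - <<'E'
from h import *
panel("top"); im=panel("scene"); cv2.imwrite("pics/end.png",cv2.resize(im[100:350,200:530],None,fx=2.4,fy=2.4))
E
```

```text
top panel n 769 open rad -0.006 x at y=0 -0.0016  x at free end -0.0009 z 0.16046557633219727
scene panel n 1085 open rad -0.005 x at y=0 0.0026  x at free end 0.0032 z 0.16059774579220132
```

View pics/end.png

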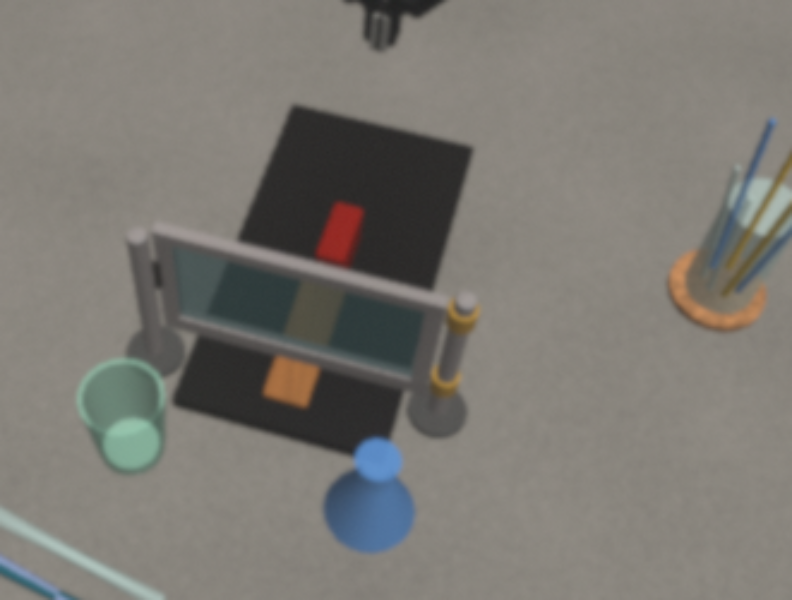

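The picture shows the shield shut against the stop post, with the wedge under its middle and its thin end out behind at (290,380). The handle is free at (340,235), the glassware has not moved, and the gripper is clear.

```bash
python3 -c "
from workcell import *
print(finish_job())"
```

```text
the job is handed in; nothing more can be done
None
```

The job is handed in: the wedge is jammed under the shield and held it shut after I let go, still not moving under an 11 N level push, and the glassware was left untouched; the first grasp missed and pressed the handle top with about 46 N because the fingertips sat some 30 mm higher than reported.

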